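# Zero the sample mill and back it off three clicks

## Robot

A 7-joint arm with a two-finger parallel gripper is mounted at the origin on the work surface. World frame = base frame: x ahead of the robot, y to its left, z up, the work surface at z = 0. Lengths are in m, angles in rad, forces in N, time in s.
With the tool pointing down it reaches from about 0.425 to 0.8 m from the base axis. Payload 8.3 kg.
Tool frame: the origin (TCP) lies midway between the tips of the shut fingers; the grasp point (between the pads) lies 19 mm behind it; z points along the fingers, x is the direction in which the jaws open and shut, and the axes are right-handed (so a half turn about z gives the same grasp; the last joint's range is limited). The gripper opens to 85 mm and grips with 20 to 120 N. Pads are 22 mm wide; open, the fingers measure 114 mm over their backs; the gripper's body (76 mm by 85 mm) begins 54 mm behind the grasp point. The pads swing forward as they close: fully open they stand 13 mm farther back than shut.
Start: joints at [-1.22, 0.383, 0.016, 1.37, -0.006, 1.388, -0.046], TCP at [0.251, 0.572, 0.231] pointing down, gripper open.
Joint ranges: [-2.95, 2.95], [-0.25, 2.06], [-1.52, 1.56], [0.18, 2.33], [-1.44, 4.58], [0.02, 2.06], [-3.01, 3.01]. Speed limits (rad/s): [2.39, 2.39, 3.01, 3.01, 3.14, 3.14, 3.14].

## Interface

Orientations are given as [roll, pitch, yaw] about the fixed x, y, z axes, in that order (R = Rz(yaw) Ry(pitch) Rx(roll)).
In Python, from station import manip gives the robot as it stands. The module is installed in compiled form; this text tells all that it offers.
- The arm moves only by the tool servo_tool, never from a script. Its argument "motion" is a list of rows, each an object of numbers: "dx", "dy", "dz": the shift along the tool's x, y, z as a fraction of full scale; "ax", "ay", "az": the turn, a rotation vector about the tool's x, y, z as a fraction of full scale; "jaw": the opening, from 0 (shut) to 1 (fully open). A call has 1 to 5 rows; each row is the pose to reach, as a shift and turn from the pose commanded when the call began, along the tool's axes at that moment, turning the shorter way round; what a row does not reach only later rows make up. Full scale, the value 1, is 0.5 m for a shift and 360 degrees for a turn. A row lasts 1/8 s, in which the tool goes at most 62.5 mm and 10.7 degrees, less where a joint would pass 70% of its speed; a pose out of reach is approached as far as the arm can. A call with a number of a shift or a turn outside -1 to 1 is refused whole. A call with a gripper value outside its range is refused whole. The fingers move at their own pace and stop on an object; "squeeze" is the grip in N (left out, the last holds). Time passes only in rows, so rows that repeat a pose let the fingers close. It gives the time, the measured TCP pose, the force and the opening at its end, in the units of the state.
- manip.get_obs(): the state, without advancing time (a new reading comes with each control period).
- manip.capture(name): name is "scene" or "side" or "wrist"; returns a dict with "pixels" (480x640x3 uint8, red, green, blue), "intrinsics" (3x3 intrinsics, pixels), "pose" (4x4, takes a point from camera to world coordinates). Camera axes: x right, y up, looking along -z (the intrinsics and any distortion apply to the point x, -y, -z); pixel columns grow to the right and rows downward; lengths in m; the calibration is good to about 2 mm. A picture is of the moment at which its call begins. There is no depth.
- manip.job_done(): hands the job in, once; it reports no verdict.
Trained networks look in the newest picture that a camera, given by its name, has taken for a name from the list of things; names that differ only in an ending like _2 or _b are one class to them, and where a whole thing is asked for, a point or a joint stands for the part that bears it (a point fixed in the world has none). Each returns a list of dicts, best first, with "p" (0 to 1); they miss things now and then, are a little off and sometimes report something else, mostly with a low value. They report only what shows in the picture. A call takes as long as a camera call.
- manip.find_in(camera, query): "centre" ([x, y, z] in m, in the coordinates of the camera as it stood for that picture, good to about 4 mm: the middle of the surface that is visible of it).
The state is a dict: "t": time; "joints": joint angles; "joint_vel": joint speeds; "effort": joint torques, N m; "tcp_pos": TCP position; "eef_rot": TCP orientation; "force": force on the tool from outside, world axes, zero at the start; "wrist_torque": the same for the moment, N m; "grip_width": opening from 0.0 (shut) to 1.0 (fully open).
Only numpy, scipy, OpenCV 4.12 (cv2) and the standard library are available. Lean on these libraries where they do the work, as an engineer would, in place of code of your own. Each camera call takes 0.05 s, during which the arm holds its last target.

## Task

Set the grind of the small sample mill: turn the black ring on its top clockwise (seen from above) until you feel the burrs just touch, firmly but without forcing them, then turn it back anticlockwise by exactly three clicks and let go. Leave the catch cup, the tubes and everything else on the bench where they stand.

Things in the scene. Friction and masses are not known exactly. Their poses are not given: they have to be found in the camera images.
- ring_grip (a point): Grinder adjustment ring on top of the mill: black ribbed upright cylinder, 56 mm diameter, 37 mm high. This point is on its vertical turning axis, 14 mm below its top face, 23 mm above its lower edge; it stays there as the ring turns. x axis: towards the white line on the ring; z up. To be gripped from above across its diameter, at any yaw.
- ring (a joint): Angle (rad) of the ring relative to the orange collar: 0 when its white line meets the collar's long black line (a stop), growing as the ring is turned anticlockwise from above (backed off), limit 2.6. Clicks: spring notches (0.05 N m) every 20 degrees, at 0, 0.349, 0.698, 1.047 ... Three clicks back is 1.047. Past 2.3 the zero is about to be lost. 0 alone does not mean that the burrs touch.
- collar_line (a point): Long black line on the orange zero collar: flat disc under the ring, 74 mm diameter, 2 mm below the ring. x axis: out along the line. Short lines anticlockwise of it mark the clicks. At angle 0 the ring turned clockwise takes the collar along (steady drag 0.15 N m); when the ring is turned back the collar stays, keeping the zero. Do not move it otherwise. Point 33 mm from the axis.
- burr: Fixed lower burr, hidden in the grinding head; origin on the axis at bench height. Its pose does not tell where the burrs touch: 0.3 to 1.5 rad of clockwise turning after the ring has reached 0, new each time. Felt as a firm stop: torque climbs above the drag by 0.17 N m per 0.05 rad. 0.08 N m above the drag, held a quarter second, is a touch; 0.5 N m above it damages the burrs.
- mill_head (a point): Top centre of the grey metal grinding head (96 mm diameter) under collar and ring, 33 mm below ring_grip; x towards the white motor column. The only thing nearby that rises above the collar is the clear feed funnel on the column, 80 to 128 mm from the axis along x, its top 8 mm below ring_grip.
- foam_tray_mid (a point): Dark grey foam block full of red-capped tubes, 160 x 200 mm, tubes to 113 mm high; this point 50 mm up. Not to be disturbed.
- wire_rack_mid (a point): Wire tube rack, 76 x 190 mm, 100 mm high, with red-capped tubes; this point 50 mm up. Not to be disturbed.
- cup_mid (a point): Steel catch cup, 66 mm across, 50 mm high, on the mill's base plate under the grinding head; this point half-way up. Not to be disturbed.
- jar_mid (a point): Amber jar with red cap, 48 mm across, 70 mm high, beside the mill; this point half-way up. Not to be disturbed.
- brush_mid (a point): Cleaning brush, 160 mm long, lying beside the mill; this point 10 mm above the bench at its middle. Not to be disturbed.
- tube_stand_mid (a point): White block 50 x 50 x 35 mm with one red-capped tube, 96 mm high in all; this point 40 mm up. Not to be disturbed.
- spoon_mid (a point): Steel spoon, 150 mm long, lying beyond the mill; this point 6 mm above the bench. Not to be disturbed.

How it is judged:
By the outcome, as a careful person would: the job done as asked, in the order asked, and still so for the second after the job is handed in, with the robot touching nothing.
It also fails if it takes over 72 s, if anything falls off the work surface, if the arm or the gripper's body presses on something with over 40 N, if the wrist force passes 120 N, or if a joint passes its speed limit or range.

## Working session

There is one attempt and no reset: what is moved stays moved. The work goes in short steps, Python scripts to look and compute and a tool call to move; the robot and the scene stay as the last step left them, time stands still between calls to the robot, and variables do not carry over. Pictures are saved under pics/ and viewed, and the job is handed in when it is done.

Besides the shell and the picture viewer there is one more tool, called after "Emit:" as name(argument=value, ...), one argument or row to a line, values as JSON. servo_tool: Moves the arm, as the interface text tells. Shift numbers are shares of 0.5 m and turn numbers shares of 360 degrees, none past 1 either way. Its arguments: {"type":"object","properties":{"motion":{"type":"array","items":{"type":"object","properties":{"dx":{"type":"number"},"dy":{"type":"number"},"dz":{"type":"number"},"ax":{"type":"number"},"ay":{"type":"number"},"az":{"type":"number"},"jaw":{"type":"number"}}}},"squeeze":{"type":"number"}},"required":["motion"]}

```bash
mkdir -p pics; cat > h.py <<'E'
import numpy as np, cv2
from station import manip
def snap(cam,name):
    c=manip.capture(cam); cv2.imwrite(f'pics/{name}.png',c['pixels'][:,:,::-1]); return c
def tow(c,p): return (c['pose']@np.r_[p,1])[:3]
E
python3 - <<'E'
from h import *
np.set_printoptions(precision=4,suppress=True)
o=manip.get_obs(); print(o)
for cam in ['scene','side','wrist']:
    c=snap(cam,cam+'0'); print(cam,c['pose'],c['intrinsics'],[k for k in c])
    for q in ['ring_grip','collar_line','mill_head']:
        r=manip.find_in(cam,q); print(q,[(round(d['p'],2),tow(c,d['centre'])) for d in r[:2]])
print(manip.get_obs()['t'])
E
```

```text
{'t': 0.0, 'joints': array([-1.2199,  0.3842,  0.0164,  1.3712, -0.0063,  1.3882, -0.0465]), 'joint_vel': array([-0.0001, -0.0002,  0.0009,  0.0015,  0.0005,  0.0002,  0.0005]), 'effort': array([  0.0001, -62.7598,   0.8443, -37.1833,   0.0166,   0.0143,
        -0.    ]), 'tcp_pos': array([0.2511, 0.5718, 0.2303]), 'eef_rot': array([3.1415, 0.002 , 1.1571]), 'force': array([ 0.2672,  0.628 , -0.503 ]), 'wrist_torque': array([-0.0258, -0.0019, -0.0023]), 'grip_width': 0.9993417157045617}
scene [[-0.8695 -0.375   0.3214  0.9188]
 [ 0.4938 -0.6563  0.5704  0.5814]
 [-0.003   0.6547  0.7558  0.9065]
 [ 0.      0.      0.      1.    ]] [[473.0943   0.     319.3668]
 [  0.     473.0943 239.5961]
 [  0.       0.       1.    ]] ['pixels', 'intrinsics', 'pose']
ring_grip [(0.89, array([0.5326, 0.098 , 0.1724]))]
collar_line [(0.84, array([0.534 , 0.1001, 0.1662])), (0.2, array([0.4976, 0.2018, 0.0179]))]
mill_head [(0.68, array([0.5821, 0.126 , 0.1148]))]
side [[ 0.8356  0.3745 -0.4019  0.1225]
 [-0.5493  0.5593 -0.6209 -0.7476]
 [-0.0077  0.7396  0.673   0.9079]
 [ 0.      0.      0.      1.    ]] [[461.7759   0.     312.7957]
 [  0.     461.7759 247.6028]
 [  0.       0.       1.    ]] ['pixels', 'intrinsics', 'pose']
ring_grip [(0.95, array([0.5145, 0.0765, 0.1718]))]
collar_line [(0.59, array([0.5155, 0.0704, 0.1569]))]
mill_head [(0.69, array([0.5374, 0.0701, 0.0942]))]
wrist [[ 0.4025 -0.8823 -0.2442  0.1903]
 [ 0.9154  0.3881  0.1066  0.5994]
 [ 0.0007 -0.2664  0.9639  0.3749]
 [ 0.      0.      0.      1.    ]] [[398.9726   0.     318.7266]
 [  0.     398.9726 234.1525]
 [  0.       0.       1.    ]] ['pixels', 'intrinsics', 'pose']
ring_grip []
collar_line []
mill_head []
0.6
```

View pics/scene0.png

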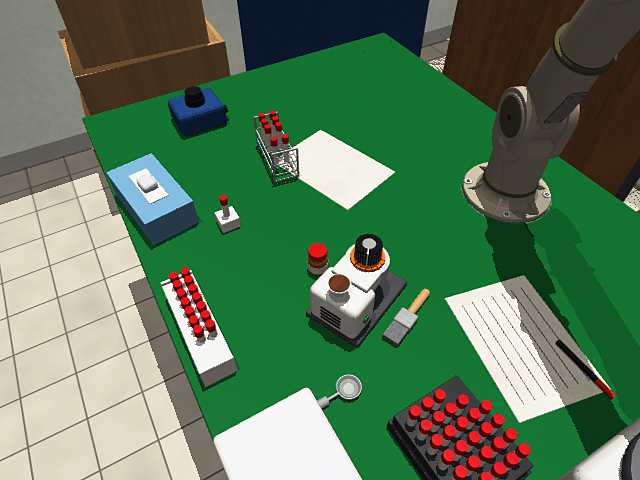

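View pics/side0.png

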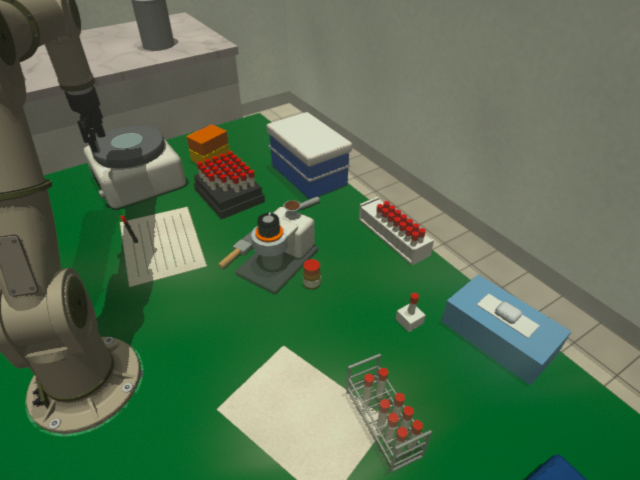

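View crops.

The scene view shows the ring at about (369,248) and its orange collar at (367,261). In the side view the ring is at about (268,224). I'll zoom in on both.

```bash
python3 - <<'E'
import cv2,numpy as np
a=cv2.imread('pics/scene0.png')[215:315,305:425]; b=cv2.imread('pics/side0.png')[190:290,210:330]
cv2.imwrite('pics/z0.png',np.hstack([cv2.resize(x,(400*1,333),interpolation=cv2.INTER_CUBIC) for x in (a[10:80,20:104],b[5:75,20:104])]))
E
```

```text
(no output)
```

View pics/z0.png

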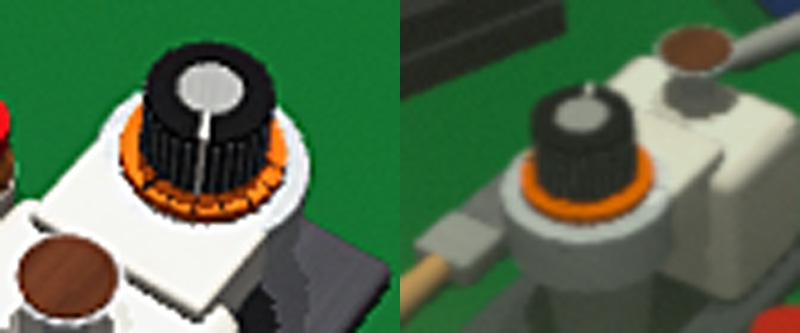

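```bash
cat >> h.py <<'E'
def ray(c,u,v):
    K=c['intrinsics']; d=np.linalg.inv(K)@np.array([u,v,1.]); d=c['pose'][:3,:3]@(d*[1,-1,-1]); return c['pose'][:3,3],d/np.linalg.norm(d)
def tri(rs):
    A=np.zeros((3,3));b=np.zeros(3)
    for o,d in rs:
        P=np.eye(3)-np.outer(d,d);A+=P;b+=P@o
    x=np.linalg.solve(A,b); return x,[np.linalg.norm((np.eye(3)-np.outer(d,d))@(x-o)) for o,d in rs]
def proj(c,p):
    q=np.linalg.inv(c['pose'])@np.r_[p,1]; q=q[:3]*[1,-1,-1]; q=c['intrinsics']@q; return q[:2]/q[2]
E
python3 - <<'E'
from h import *
a=manip.capture('scene');b=manip.capture('side')
print(tri([ray(a,369.1,243.3),ray(b,268.2,219.1)]))
from scipy.spatial.transform import Rotation as R
o=manip.get_obs();print(o['t'],R.from_euler('xyz',o['eef_rot']).as_matrix())
c=manip.capture('wrist');T=np.eye(4);T[:3,:3]=R.from_euler('xyz',o['eef_rot']).as_matrix();T[:3,3]=o['tcp_pos'];print(np.linalg.inv(T)@c['pose'])
E
```

```text
(array([0.52524364, 0.08535863, 0.17224271]), [np.float64(0.0019671065604074975), np.float64(0.001967106560407419)])
0.7 [[ 4.02065599e-01  9.15610862e-01 -6.23280739e-05]
 [ 9.15610863e-01 -4.02065600e-01 -1.91597015e-05]
 [-4.26028052e-05 -4.93648046e-05 -9.99999998e-01]]
[[ 9.99999306e-01  7.54129146e-04 -9.05404640e-04  3.88307501e-04]
 [ 4.85617822e-04 -9.63847680e-01 -2.66453398e-01 -6.67445830e-02]
 [-1.07361244e-03  2.66452774e-01 -9.63847377e-01 -1.43806363e-01]
 [ 0.00000000e+00  0.00000000e+00  0.00000000e+00  1.00000000e+00]]
```

Emit:
servo_tool(
  motion=[
    {"dx": -0.336,"dy": 0.446,"dz": -0.14,"jaw": 1},
    {"dx": -0.672,"dy": 0.893,"dz": -0.14,"jaw": 1},
    {"dx": -0.672,"dy": 0.893,"dz": -0.14,"jaw": 1},
    {"dx": -0.672,"dy": 0.893,"dz": -0.14,"jaw": 1},
    {"dx": -0.672,"dy": 0.893,"dz": -0.14,"jaw": 1},
  ],
)

```text
invalid input at $.motion[0]: expected keys dx, dy, dz, ax, ay, az, jaw
```

Emit:
servo_tool(
  motion=[
    {"dx": -0.336,"dy": 0.446,"dz": -0.14,"ax": 0,"ay": 0,"az": 0,"jaw": 1},
    {"dx": -0.672,"dy": 0.893,"dz": -0.14,"ax": 0,"ay": 0,"az": 0,"jaw": 1},
    {"dx": -0.672,"dy": 0.893,"dz": -0.14,"ax": 0,"ay": 0,"az": 0,"jaw": 1},
    {"dx": -0.672,"dy": 0.893,"dz": -0.14,"ax": 0,"ay": 0,"az": 0,"jaw": 1},
    {"dx": -0.672,"dy": 0.893,"dz": -0.14,"ax": 0,"ay": 0,"az": 0,"jaw": 1},
  ],
)

```text
t: 1.38
tcp_pos: [0.4034, 0.3009, 0.2744]
eef_rot: [3.141, -0.001, 1.157]
force: [0.6, 0.4, 0.3]
grip_width: 1.0
```

Emit:
servo_tool(
  motion=[
    {"dx": -0.297,"dy": 0.397,"dz": -0.05,"ax": 0,"ay": 0,"az": 0,"jaw": 1},
    {"dx": -0.297,"dy": 0.397,"dz": -0.05,"ax": 0,"ay": 0,"az": 0,"jaw": 1},
    {"dx": -0.297,"dy": 0.397,"dz": -0.05,"ax": 0,"ay": 0,"az": 0,"jaw": 1},
    {"dx": -0.297,"dy": 0.397,"dz": -0.05,"ax": 0,"ay": 0,"az": 0,"jaw": 1},
    {"dx": -0.297,"dy": 0.397,"dz": -0.05,"ax": 0,"ay": 0,"az": 0,"jaw": 1},
  ],
)

```text
t: 2.0
tcp_pos: [0.5266, 0.0807, 0.2996]
eef_rot: [3.139, 0.001, 1.147]
force: [-0.6, 0.4, -0.1]
grip_width: 1.002
```

```bash
python3 - <<'E'
from h import *
np.set_printoptions(precision=4,suppress=True)
c=snap('wrist','w1');o=manip.get_obs();print(o['t'],o['tcp_pos'],o['eef_rot'],o['joints'],o['force'],o['wrist_torque'])
for q in ['ring_grip','collar_line']:
    print(q,[(d['p'],tow(c,d['centre'])) for d in manip.find_in('wrist',q)[:2]])
print(proj(c,[.525,.085,.172]))
E
```

```text
2.05 [0.5256 0.0842 0.2991] [3.1407 0.0001 1.1516] [-0.5749  0.1578  0.4113  1.5219 -0.0626  1.4744  0.9894] [ 0.7167  1.0831 -0.3529] [ 0.0597 -0.0031 -0.0196]
ring_grip [(0.7, array([0.5248, 0.0925, 0.1735])), (0.18, array([ 0.7065, -0.2641,  0.0942]))]
collar_line [(0.69, array([0.5212, 0.0899, 0.176 ]))]
[322.6123 217.7316]
```

View pics/w1.png

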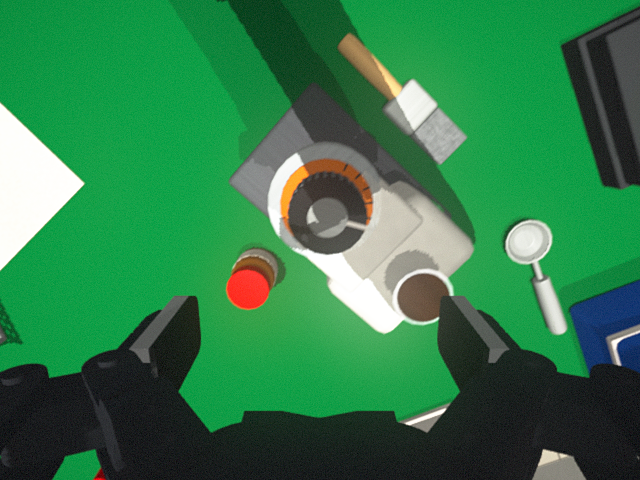

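```bash
python3 - <<'E'
import cv2
a=cv2.imread('pics/w1.png')[135:270,240:420];cv2.imwrite('pics/w1z.png',cv2.resize(a,(800,600),interpolation=cv2.INTER_CUBIC))
E
```

```text
(no output)
```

View pics/w1z.png

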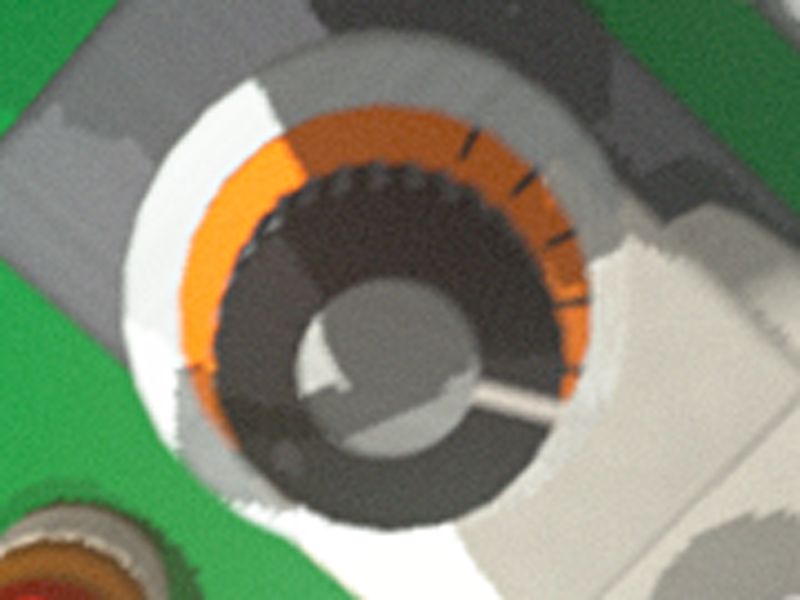

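```bash
python3 - <<'E'
from h import *
np.set_printoptions(precision=4,suppress=True)
a=manip.capture('scene');b=manip.capture('side');w=manip.capture('wrist')
rs=[ray(a,369.1,243.3),ray(b,268.2,219.1),ray(w,327.75,217.8)]
x,r=tri(rs);print(x,r); 
for i in range(3): print(tri([rs[j] for j in range(3) if j!=i]))
def unwrap(c,img,ax,z,rr,name):
    H=[]
    th=np.deg2rad(np.arange(0,360,0.5))
    mp=np.array([[proj(c,[ax[0]+r*np.cos(t),ax[1]+r*np.sin(t),z]) for t in th] for r in rr]).astype(np.float32)
    im=cv2.remap(img,mp[...,0],mp[...,1],cv2.INTER_CUBIC)
    return im
for nm,c,f in (('s',a,'scene0'),('w',w,'w1')):
    img=cv2.imread(f'pics/{f}.png')
    xx,_=tri(rs)
    im=unwrap(c,img,xx,xx[2]-.039,np.linspace(.026,.040,40),nm)
    t=unwrap(c,img,xx,xx[2],np.linspace(.0,.030,40),nm)
    im=np.vstack([im,t]); im=cv2.resize(im,(720,240))
    for d in range(0,360,30): cv2.putText(im,str(d),(d*2,10),0,.35,(255,255,255),1)
    cv2.imwrite(f'pics/u_{nm}.png',im)
cv2.imwrite('pics/u.png',np.vstack([cv2.imread('pics/u_s.png'),cv2.imread('pics/u_w.png')]))
E
```

```text
[0.5255 0.0904 0.1712] [np.float64(0.0041848250704514985), np.float64(0.0045641789131592204), np.float64(0.006340171362838118)]
(array([0.5287, 0.095 , 0.1626]), [np.float64(0.003196750994766269), np.float64(0.0031967509947661695)])
(array([0.5246, 0.0938, 0.1782]), [np.float64(0.003987969930203139), np.float64(0.003987969930203113)])
(array([0.5252, 0.0854, 0.1722]), [np.float64(0.0019671065604074975), np.float64(0.001967106560407419)])
```

View pics/u.png

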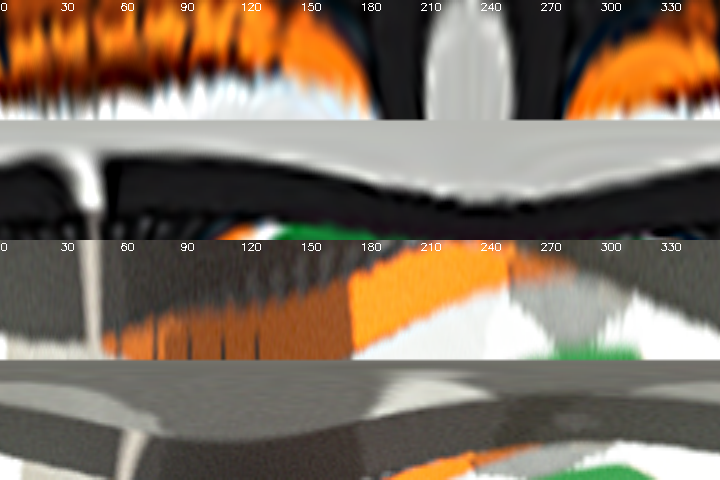

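```bash
cat >> h.py <<'E'
def unwrap(c,ax,z,rr):
    th=np.deg2rad(np.arange(0,360,0.5))
    mp=np.array([[proj(c,[ax[0]+r*np.cos(t),ax[1]+r*np.sin(t),z]) for t in th] for r in rr]).astype(np.float32)
    return cv2.remap(np.ascontiguousarray(c['pixels'][:,:,::-1]),mp[...,0],mp[...,1],cv2.INTER_CUBIC)
E
python3 - <<'E'
from h import *
import pickle
np.set_printoptions(precision=4,suppress=True)
w=snap('wrist','w2');a=manip.capture('scene');b=manip.capture('side');o=manip.get_obs()
print(o['t'],o['tcp_pos'],o['eef_rot'])
pickle.dump((w,a,b),open('cap.pkl','wb'))
def z(c,u,v,s):
    im=cv2.cvtColor(c['pixels'],cv2.COLOR_RGB2BGR)[v-s:v+s,u-s:u+s]; return cv2.resize(im,(400,400),interpolation=cv2.INTER_CUBIC)
cv2.imwrite('pics/z3.png',np.hstack([z(a,369,250,28),z(w,327,215,56)]))
E
```

```text
2.45 [0.5244 0.0879 0.2988] [-3.1414 -0.0001  1.1588]
```

View pics/z3.png

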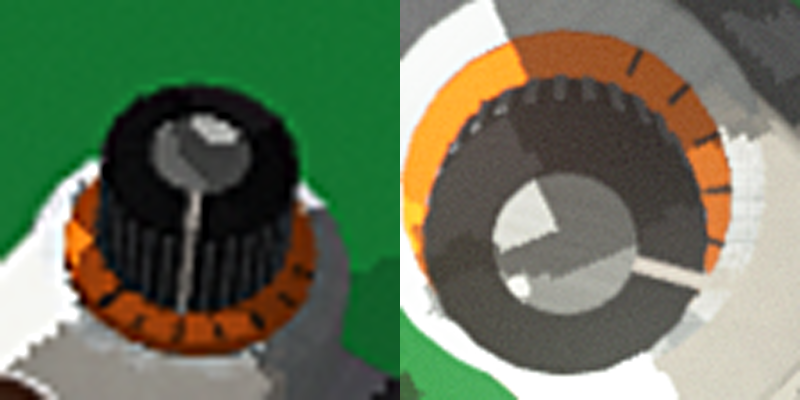

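```bash
python3 - <<'E'
from h import *
import pickle
np.set_printoptions(precision=4,suppress=True)
w,a,b=pickle.load(open('cap.pkl','rb'))
rs=[ray(a,369.2,243.3),ray(b,268.2,219.1),ray(w,317.2,227.0)]
x,r=tri(rs);print(x,r)
out=[]
for c,dz in ((a,0.039),(w,0.039)):
    # re-centre per-camera on its own ray at ring top height
    o,d=rs[0] if c is a else rs[2]
    p=o+d*(x[2]-o[2])/d[2]; print(p)
    im=unwrap(c,p,x[2]-dz,np.linspace(.026,.040,40)); t=unwrap(c,p,x[2],np.linspace(.0,.030,40))
    im=cv2.resize(np.vstack([im,t]),(720,260))
    for k in range(0,360,30): cv2.putText(im,str(k),(k*2,10),0,.35,(255,255,255),1)
    out.append(im)
cv2.imwrite('pics/u2.png',np.vstack(out))
E
```

```text
[0.5258 0.0863 0.1723] [np.float64(0.002278129925691715), np.float64(0.0021332068267259706), np.float64(0.0010787216097677137)]
[0.5233 0.0864 0.1723]
[0.5265 0.0871 0.1723]
```

View pics/u2.png

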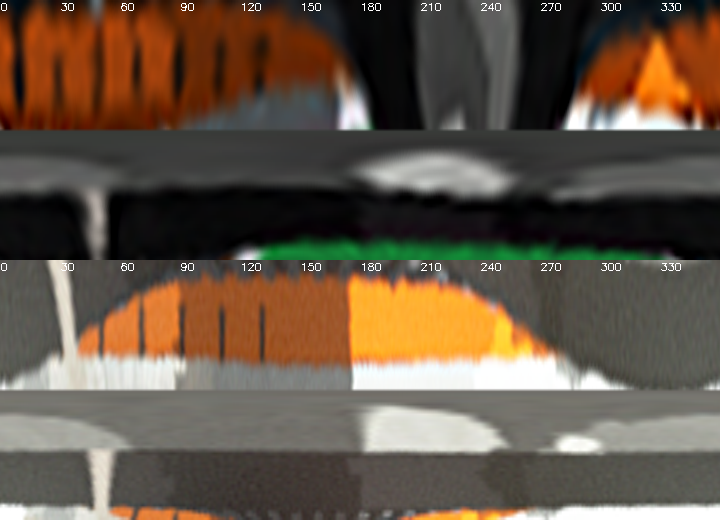

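The scene view shows the collar's long line at about 8° world and the white line at about 48°. That puts the ring at 0.70 (two clicks), with its axis near (0.526, 0.0865) and its top at z≈0.172. These agree with the sizes given, so I'm descending.

Emit:
servo_tool(
  motion=[
    {"dx": -0.001,"dy": 0.004,"dz": 0.1,"ax": 0,"ay": 0,"az": 0,"jaw": 1},
    {"dx": -0.001,"dy": 0.004,"dz": 0.2,"ax": 0,"ay": 0,"az": 0,"jaw": 1},
    {"dx": -0.001,"dy": 0.004,"dz": 0.24,"ax": 0,"ay": 0,"az": 0,"jaw": 1},
    {"dx": -0.001,"dy": 0.004,"dz": 0.24,"ax": 0,"ay": 0,"az": 0,"jaw": 1},
  ],
)

```text
t: 2.95
tcp_pos: [0.5251, 0.086, 0.1773]
eef_rot: [-3.139, 0.002, 1.158]
force: [-0.5, 0.5, 1.2]
grip_width: 1.002
```

```bash
python3 - <<'E'
from h import *
np.set_printoptions(precision=4,suppress=True)
snap('wrist','w3');snap('scene','s3')
for i in range(2):
    o=manip.get_obs();print(o['t'],o['tcp_pos'],o['eef_rot'],o['force'],o['wrist_torque'],o['effort'][6])
    manip.capture('side')
a=cv2.imread('pics/w3.png');b=cv2.imread('pics/s3.png')[190:290,310:430]
cv2.imwrite('pics/z4.png',np.hstack([cv2.resize(a,(440,330)),cv2.resize(b,(360,330),interpolation=2)]))
E
```

```text
3.05 [0.5268 0.086  0.1798] [ 3.1407 -0.0006  1.1575] [0.4309 0.2705 0.2002] [-0.0219 -0.0246  0.0139] 0.006315653590718284
3.1 [0.5271 0.086  0.1803] [ 3.14   -0.0013  1.1574] [ 0.6381 -0.1428  0.5855] [-0.0656  0.0046 -0.0068] -0.0005464874811877962
```

View pics/z4.png

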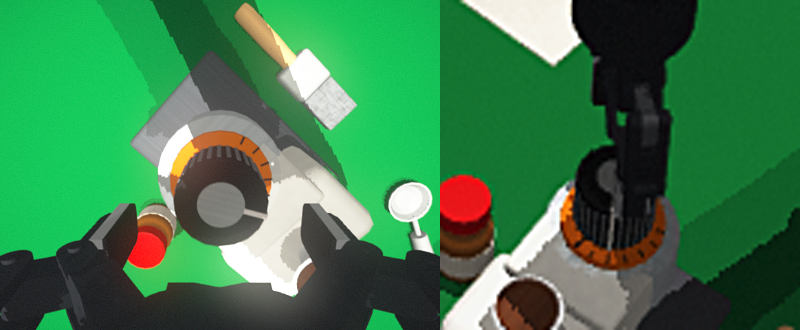

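Both views show the ring centred between the open fingers, with the cap at column 320 in the wrist view. I'll go down and close.

Emit:
servo_tool(
  motion=[
    {"dx": 0,"dy": -0.001,"dz": 0.04,"ax": 0,"ay": 0,"az": 0,"jaw": 1},
    {"dx": 0,"dy": -0.001,"dz": 0.078,"ax": 0,"ay": 0,"az": 0,"jaw": 1},
    {"dx": 0,"dy": -0.001,"dz": 0.078,"ax": 0,"ay": 0,"az": 0,"jaw": 1},
    {"dx": 0,"dy": -0.001,"dz": 0.078,"ax": 0,"ay": 0,"az": 0,"jaw": 1},
  ],
)

```text
t: 3.65
tcp_pos: [0.5267, 0.0861, 0.1412]
eef_rot: [3.14, -0.001, 1.157]
force: [-0.2, 0.4, 1.1]
grip_width: 0.995
```

Emit:
servo_tool(
  motion=[
    {"dx": 0,"dy": 0,"dz": 0,"ax": 0,"ay": 0,"az": 0,"jaw": 0.5},
    {"dx": 0,"dy": 0,"dz": 0,"ax": 0,"ay": 0,"az": 0,"jaw": 0.5},
    {"dx": 0,"dy": 0,"dz": 0,"ax": 0,"ay": 0,"az": 0,"jaw": 0.5},
    {"dx": 0,"dy": 0,"dz": 0,"ax": 0,"ay": 0,"az": 0,"jaw": 0.5},
    {"dx": 0,"dy": 0,"dz": 0,"ax": 0,"ay": 0,"az": 0,"jaw": 0.5},
  ],
  squeeze=50,
)

```text
t: 4.28
tcp_pos: [0.5265, 0.0862, 0.141]
eef_rot: [3.14, -0.001, 1.157]
force: [-1.3, 1.2, 4.9]
grip_width: 0.641
```

```bash
cat > ob.py <<'E'
from h import *
import sys
np.set_printoptions(precision=3,suppress=True)
for i in range(int(sys.argv[1]) if len(sys.argv)>1 else 1):
    o=manip.get_obs();print(round(o['t'],2),o['tcp_pos'],o['eef_rot'],o['force'],'T',o['wrist_torque'],'e7 %.3f'%o['effort'][6],'g %.3f'%o['grip_width'])
    if i<int(sys.argv[1])-1: manip.capture('wrist')
E
python3 ob.py 3
```

```text
4.28 [0.527 0.086 0.141] [ 3.14  -0.001  1.157] [-1.266  1.203  4.911] T [-0.061  0.281 -0.033] e7 0.025 g 0.641
4.33 [0.527 0.086 0.141] [ 3.14  -0.001  1.157] [-0.785  0.187  5.144] T [ 0.011  0.327 -0.025] e7 0.025 g 0.641
4.38 [0.527 0.086 0.141] [ 3.14  -0.001  1.157] [-1.307  0.347  5.814] T [-0.089  0.333 -0.063] e7 0.025 g 0.645
```

The ring is gripped: opening 0.641 ≈ 54.5 mm, and side forces are small. I'm turning it clockwise towards zero.

Emit:
servo_tool(
  motion=[
    {"dx": 0,"dy": 0,"dz": 0,"ax": 0,"ay": 0,"az": 0.02,"jaw": 0.5},
    {"dx": 0,"dy": 0,"dz": 0,"ax": 0,"ay": 0,"az": 0.04,"jaw": 0.5},
    {"dx": 0,"dy": 0,"dz": 0,"ax": 0,"ay": 0,"az": 0.06,"jaw": 0.5},
    {"dx": 0,"dy": 0,"dz": 0,"ax": 0,"ay": 0,"az": 0.08,"jaw": 0.5},
    {"dx": 0,"dy": 0,"dz": 0,"ax": 0,"ay": 0,"az": 0.08,"jaw": 0.5},
  ],
)

```text
t: 5.0
tcp_pos: [0.5262, 0.0857, 0.1409]
eef_rot: [3.141, -0.001, 0.652]
force: [-2.9, -1.9, 6.8]
grip_width: 0.641
```

```bash
python3 ob.py 2; python3 - <<'E'
from h import *
snap('wrist','w5')
E
```

```text
5.0 [0.526 0.086 0.141] [ 3.141 -0.001  0.652] [-2.916 -1.919  6.823] T [-0.325  0.716  0.04 ] e7 -1.042 g 0.641
5.05 [0.526 0.086 0.141] [ 3.141 -0.001  0.654] [-2.369 -0.598  7.665] T [-0.284  0.739  0.007] e7 -0.308 g 0.637
```

View pics/w5.png

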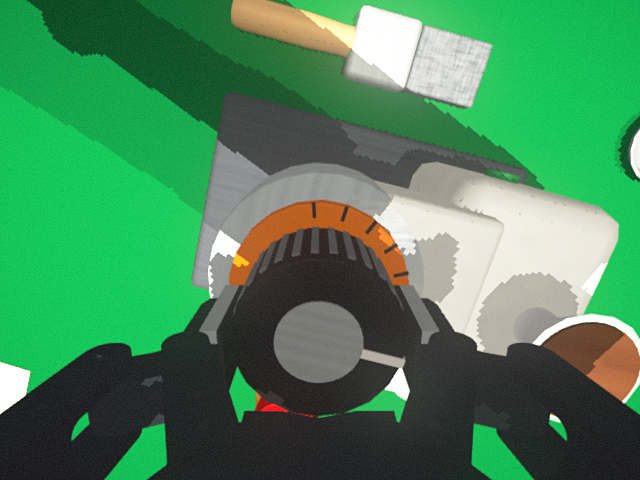

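The ring follows the tool: the white line keeps its place relative to the fingers. About 0.2 rad is left to zero.

Emit:
servo_tool(
  motion=[
    {"dx": 0,"dy": 0,"dz": 0,"ax": 0,"ay": 0,"az": 0.02,"jaw": 0.5},
    {"dx": 0,"dy": 0,"dz": 0,"ax": 0,"ay": 0,"az": 0.04,"jaw": 0.5},
    {"dx": 0,"dy": 0,"dz": 0,"ax": 0,"ay": 0,"az": 0.04,"jaw": 0.5},
  ],
)

```text
t: 5.48
tcp_pos: [0.5259, 0.0856, 0.1409]
eef_rot: [-3.141, -0.0, 0.401]
force: [-4.4, -1.2, 8.6]
grip_width: 0.639
```

```bash
python3 ob.py 5
```

```text
5.47 [0.526 0.086 0.141] [-3.141 -0.     0.401] [-4.437 -1.186  8.614] T [-0.396  0.991 -0.064] e7 -0.980 g 0.639
5.53 [0.526 0.086 0.141] [-3.141 -0.     0.402] [-4.304 -1.864  8.137] T [-0.367  1.002 -0.072] e7 -0.254 g 0.641
5.58 [0.526 0.086 0.141] [-3.141 -0.     0.403] [-4.207 -1.714  7.375] T [-0.351  0.964 -0.036] e7 -0.019 g 0.641
5.62 [0.526 0.086 0.141] [-3.141 -0.     0.403] [-4.014 -1.117  8.07 ] T [-0.388  1.004 -0.058] e7 0.041 g 0.641
5.67 [0.526 0.086 0.141] [-3.141 -0.     0.403] [-3.712 -1.52   7.708] T [-0.356  0.971 -0.095] e7 0.055 g 0.644
```

Emit:
servo_tool(
  motion=[
    {"dx": 0,"dy": 0,"dz": 0,"ax": 0,"ay": 0,"az": 0.01,"jaw": 0.5},
    {"dx": 0,"dy": 0,"dz": 0,"ax": 0,"ay": 0,"az": 0.02,"jaw": 0.5},
    {"dx": 0,"dy": 0,"dz": 0,"ax": 0,"ay": 0,"az": 0.02,"jaw": 0.5},
  ],
)

```text
t: 6.05
tcp_pos: [0.5258, 0.0856, 0.1409]
eef_rot: [-3.141, 0.0, 0.276]
force: [-5.3, -1.3, 8.3]
grip_width: 0.64
```

```bash
python3 ob.py 5
```

```text
6.05 [0.526 0.086 0.141] [-3.141  0.     0.276] [-5.276 -1.316  8.349] T [-0.381  1.199 -0.02 ] e7 -0.481 g 0.640
6.1 [0.526 0.086 0.141] [-3.141  0.     0.277] [-5.034 -1.034  7.988] T [-0.402  1.125  0.01 ] e7 -0.124 g 0.641
6.15 [0.526 0.086 0.141] [-3.141  0.     0.277] [-4.528 -2.247  8.32 ] T [-0.419  1.106 -0.06 ] e7 -0.010 g 0.641
6.2 [0.526 0.086 0.141] [-3.141  0.     0.277] [-5.477 -0.834  8.24 ] T [-0.428  1.134 -0.081] e7 0.020 g 0.639
6.25 [0.526 0.086 0.141] [-3.141 -0.     0.277] [-5.296 -0.849  8.335] T [-0.401  1.113 -0.073] e7 0.026 g 0.641
```

Emit:
servo_tool(
  motion=[
    {"dx": 0,"dy": 0,"dz": 0,"ax": 0,"ay": 0,"az": 0.004,"jaw": 0.5},
    {"dx": 0,"dy": 0,"dz": 0,"ax": 0,"ay": 0,"az": 0.008,"jaw": 0.5},
  ],
)

```text
t: 6.5
tcp_pos: [0.5257, 0.0855, 0.1409]
eef_rot: [-3.141, 0.0, 0.226]
force: [-4.8, -1.5, 9.1]
grip_width: 0.64
```

```bash
python3 ob.py 3;python3 - <<'E'
from h import *
c=snap('wrist','w6');a=snap('scene','s6');p=[.526,.0865,.1723]
o,d=ray(a,369.2,243.3);pa=o+d*(.1723-o[2])/d[2]
out=[]
for cc,q in ((a,pa),(c,p)):
    im=np.vstack([unwrap(cc,q,.1333,np.linspace(.026,.040,40)),unwrap(cc,q,.1723,np.linspace(.0,.03,40))]);im=cv2.resize(im,(720,260))
    for k in range(0,360,30): cv2.putText(im,str(k),(k*2,10),0,.35,(255,255,255),1)
    out.append(im)
cv2.imwrite('pics/u6.png',np.vstack(out))
E
```

```text
6.5 [0.526 0.085 0.141] [-3.141  0.     0.226] [-4.823 -1.518  9.086] T [-0.439  1.17   0.134] e7 0.259 g 0.640
6.55 [0.526 0.086 0.141] [-3.141  0.     0.225] [-5.112 -1.318  9.132] T [-0.423  1.178  0.049] e7 0.165 g 0.643
6.6 [0.526 0.086 0.141] [-3.141  0.     0.226] [-6.218 -1.727  8.982] T [-0.407  1.188  0.007] e7 -0.295 g 0.645
```

View pics/u6.png

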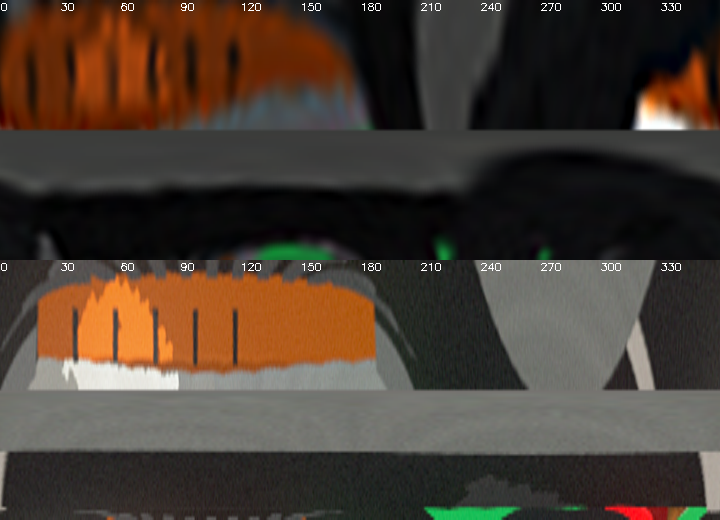

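View pics/w6.png

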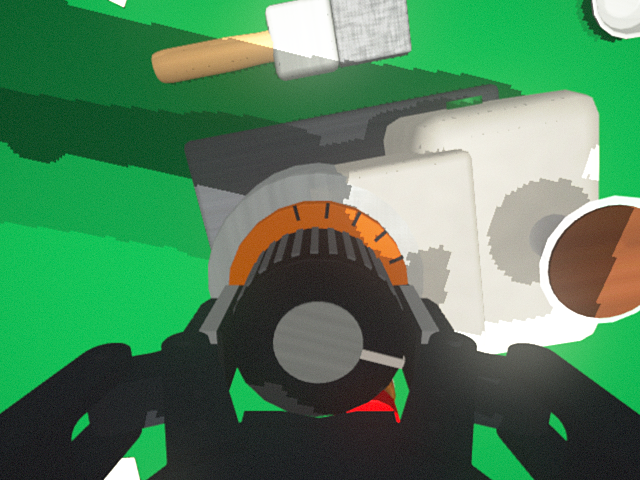

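The collar is now being carried along: its lines have shifted about 13°, which matches the zero being at yaw 0.459. From here I'll use small steps with torque readings. The drag reads about 0.13 while moving.

Emit:
servo_tool(
  motion=[
    {"dx": 0,"dy": 0,"dz": 0,"ax": 0,"ay": 0,"az": 0.004,"jaw": 0.5},
    {"dx": 0,"dy": 0,"dz": 0,"ax": 0,"ay": 0,"az": 0.008,"jaw": 0.5},
  ],
)

```text
t: 6.95
tcp_pos: [0.5257, 0.0855, 0.1409]
eef_rot: [-3.141, 0.0, 0.176]
force: [-5.4, -2.7, 9.7]
grip_width: 0.643
```

```bash
python3 ob.py 2
```

```text
6.95 [0.526 0.086 0.141] [-3.141  0.     0.176] [-5.384 -2.675  9.657] T [-0.392  1.229  0.161] e7 0.258 g 0.643
7.0 [0.526 0.085 0.141] [-3.141  0.     0.175] [-6.501 -2.11  10.261] T [-0.427  1.279  0.06 ] e7 0.164 g 0.640
```

Emit:
servo_tool(
  motion=[
    {"dx": 0,"dy": 0,"dz": 0,"ax": 0,"ay": 0,"az": 0.004,"jaw": 0.5},
    {"dx": 0,"dy": 0,"dz": 0,"ax": 0,"ay": 0,"az": 0.008,"jaw": 0.5},
  ],
)

```text
t: 7.25
tcp_pos: [0.5256, 0.0855, 0.1409]
eef_rot: [-3.141, 0.0, 0.126]
force: [-5.7, -1.7, 9.0]
grip_width: 0.644
```

```bash
python3 ob.py 2
```

```text
7.25 [0.526 0.085 0.141] [-3.141  0.     0.126] [-5.713 -1.711  9.029] T [-0.466  1.283  0.148] e7 0.256 g 0.644
7.3 [0.526 0.086 0.141] [-3.141  0.     0.124] [-5.435 -1.67   9.183] T [-0.462  1.28   0.021] e7 0.163 g 0.640
```

Emit:
servo_tool(
  motion=[
    {"dx": 0,"dy": 0,"dz": 0,"ax": 0,"ay": 0,"az": 0.004,"jaw": 0.5},
    {"dx": 0,"dy": 0,"dz": 0,"ax": 0,"ay": 0,"az": 0.008,"jaw": 0.5},
  ],
)

```text
t: 7.55
tcp_pos: [0.5256, 0.0855, 0.1409]
eef_rot: [-3.141, 0.001, 0.075]
force: [-5.0, -1.7, 9.8]
grip_width: 0.648
```

```bash
python3 ob.py 2
```

```text
7.55 [0.526 0.085 0.141] [-3.141  0.001  0.075] [-5.041 -1.733  9.751] T [-0.447  1.304  0.182] e7 0.256 g 0.648
7.6 [0.526 0.085 0.141] [-3.141  0.001  0.074] [-6.128 -2.312  8.505] T [-0.462  1.337  0.033] e7 0.162 g 0.640
```

Emit:
servo_tool(
  motion=[
    {"dx": 0,"dy": 0,"dz": 0,"ax": 0,"ay": 0,"az": 0.004,"jaw": 0.5},
    {"dx": 0,"dy": 0,"dz": 0,"ax": 0,"ay": 0,"az": 0.008,"jaw": 0.5},
  ],
)

```text
t: 7.85
tcp_pos: [0.5255, 0.0855, 0.1409]
eef_rot: [-3.141, 0.001, 0.025]
force: [-7.9, -2.1, 10.1]
grip_width: 0.643
```

```bash
python3 ob.py 2
```

```text
7.85 [0.526 0.085 0.141] [-3.141  0.001  0.025] [-7.897 -2.128 10.147] T [-0.396  1.441  0.177] e7 0.255 g 0.643
7.9 [0.526 0.085 0.141] [-3.141  0.001  0.024] [-6.256 -2.31  10.222] T [-0.412  1.388  0.003] e7 0.161 g 0.643
```

Emit:
servo_tool(
  motion=[
    {"dx": 0,"dy": 0,"dz": 0,"ax": 0,"ay": 0,"az": 0.004,"jaw": 0.5},
    {"dx": 0,"dy": 0,"dz": 0,"ax": 0,"ay": 0,"az": 0.008,"jaw": 0.5},
  ],
)

```text
t: 8.15
tcp_pos: [0.5255, 0.0855, 0.1409]
eef_rot: [-3.141, 0.001, -0.025]
force: [-7.2, -2.8, 9.7]
grip_width: 0.64
```

```bash
python3 ob.py 2
```

```text
8.15 [0.525 0.085 0.141] [-3.141  0.001 -0.025] [-7.164 -2.802  9.709] T [-0.501  1.411  0.154] e7 0.255 g 0.640
8.2 [0.525 0.085 0.141] [-3.141  0.001 -0.027] [-6.782 -1.197 10.313] T [-0.457  1.415  0.047] e7 0.160 g 0.641
```

Emit:
servo_tool(
  motion=[
    {"dx": 0,"dy": 0,"dz": 0,"ax": 0,"ay": 0,"az": 0.004,"jaw": 0.5},
    {"dx": 0,"dy": 0,"dz": 0,"ax": 0,"ay": 0,"az": 0.008,"jaw": 0.5},
  ],
)

```text
t: 8.45
tcp_pos: [0.5254, 0.0855, 0.1409]
eef_rot: [-3.141, 0.001, -0.076]
force: [-7.0, -1.5, 11.4]
grip_width: 0.641
```

```bash
python3 ob.py 2
```

```text
8.45 [0.525 0.085 0.141] [-3.141  0.001 -0.076] [-6.992 -1.543 11.361] T [-0.474  1.477  0.14 ] e7 0.254 g 0.641
8.5 [0.525 0.085 0.141] [-3.141  0.001 -0.077] [-6.673 -2.092  9.956] T [-0.454  1.505  0.013] e7 0.160 g 0.641
```

Emit:
servo_tool(
  motion=[
    {"dx": 0,"dy": 0,"dz": 0,"ax": 0,"ay": 0,"az": 0.004,"jaw": 0.5},
    {"dx": 0,"dy": 0,"dz": 0,"ax": 0,"ay": 0,"az": 0.008,"jaw": 0.5},
  ],
)

```text
t: 8.75
tcp_pos: [0.5254, 0.0855, 0.1409]
eef_rot: [-3.141, 0.001, -0.126]
force: [-6.8, -1.2, 9.8]
grip_width: 0.643
```

```bash
python3 ob.py 2
```

```text
8.75 [0.525 0.085 0.141] [-3.141  0.001 -0.126] [-6.776 -1.153  9.756] T [-0.441  1.563  0.158] e7 0.253 g 0.643
8.8 [0.525 0.086 0.141] [-3.141  0.001 -0.127] [-8.423 -2.059 10.461] T [-0.458  1.548  0.022] e7 0.159 g 0.642
```

Emit:
servo_tool(
  motion=[
    {"dx": 0,"dy": 0,"dz": 0,"ax": 0,"ay": 0,"az": 0.004,"jaw": 0.5},
    {"dx": 0,"dy": 0,"dz": 0,"ax": 0,"ay": 0,"az": 0.008,"jaw": 0.5},
  ],
)

```text
t: 9.05
tcp_pos: [0.5253, 0.0855, 0.1409]
eef_rot: [-3.142, 0.001, -0.176]
force: [-8.8, -1.8, 10.4]
grip_width: 0.639
```

```bash
python3 ob.py 2
```

```text
9.05 [0.525 0.086 0.141] [-3.142  0.001 -0.176] [-8.751 -1.811 10.422] T [-0.468  1.647  0.215] e7 0.253 g 0.639
9.1 [0.525 0.085 0.141] [-3.141  0.001 -0.177] [-7.6   -1.544 10.766] T [-0.435  1.53  -0.013] e7 0.159 g 0.644
```

Emit:
servo_tool(
  motion=[
    {"dx": 0,"dy": 0,"dz": 0,"ax": 0,"ay": 0,"az": 0.004,"jaw": 0.5},
    {"dx": 0,"dy": 0,"dz": 0,"ax": 0,"ay": 0,"az": 0.008,"jaw": 0.5},
  ],
)

```text
t: 9.35
tcp_pos: [0.5252, 0.0855, 0.1409]
eef_rot: [3.142, 0.001, -0.226]
force: [-7.6, -2.5, 11.6]
grip_width: 0.639
```

```bash
python3 ob.py 2
```

```text
9.35 [0.525 0.085 0.141] [ 3.142  0.001 -0.226] [-7.57  -2.508 11.556] T [-0.451  1.655  0.195] e7 0.252 g 0.639
9.4 [0.525 0.086 0.141] [-3.142  0.001 -0.228] [-8.448 -1.396 11.406] T [-0.465  1.628  0.058] e7 0.159 g 0.641
```

Emit:
servo_tool(
  motion=[
    {"dx": 0,"dy": 0,"dz": 0,"ax": 0,"ay": 0,"az": 0.004,"jaw": 0.5},
    {"dx": 0,"dy": 0,"dz": 0,"ax": 0,"ay": 0,"az": 0.008,"jaw": 0.5},
  ],
)

```text
t: 9.65
tcp_pos: [0.5252, 0.0856, 0.1409]
eef_rot: [3.142, 0.001, -0.276]
force: [-8.7, -2.5, 11.8]
grip_width: 0.643
```

```bash
python3 ob.py 2
```

```text
9.65 [0.525 0.086 0.141] [ 3.142  0.001 -0.276] [-8.664 -2.451 11.76 ] T [-0.505  1.692  0.211] e7 0.204 g 0.643
9.7 [0.525 0.086 0.141] [-3.142  0.001 -0.278] [-7.938 -2.064 11.26 ] T [-0.482  1.696  0.098] e7 0.111 g 0.637
```

The wrist joint effort has shifted (0.252 to 0.204), which may be the first contact. I'll step singly from here.

Emit:
servo_tool(
  motion=[
    {"dx": 0,"dy": 0,"dz": 0,"ax": 0,"ay": 0,"az": 0.002,"jaw": 0.5},
    {"dx": 0,"dy": 0,"dz": 0,"ax": 0,"ay": 0,"az": 0.004,"jaw": 0.5},
  ],
)

```text
t: 9.95
tcp_pos: [0.5252, 0.0856, 0.1409]
eef_rot: [3.142, 0.001, -0.301]
force: [-7.9, -2.7, 11.1]
grip_width: 0.642
```

```bash
python3 ob.py 4
```

```text
9.95 [0.525 0.086 0.141] [ 3.142  0.001 -0.301] [-7.947 -2.668 11.068] T [-0.45   1.717  0.236] e7 -0.033 g 0.642
10.0 [0.525 0.086 0.141] [ 3.142  0.001 -0.302] [-9.231 -2.901 11.229] T [-0.328  1.708  0.131] e7 -0.077 g 0.639
10.05 [0.525 0.086 0.141] [-3.142  0.001 -0.301] [-8.34  -1.149 11.499] T [-0.415  1.73   0.067] e7 -0.253 g 0.642
10.1 [0.525 0.086 0.141] [-3.142  0.001 -0.301] [-7.808 -1.81  11.567] T [-0.451  1.7    0.075] e7 -0.158 g 0.641
```

Emit:
servo_tool(
  motion=[
    {"dx": 0,"dy": 0,"dz": 0,"ax": 0,"ay": 0,"az": 0.002,"jaw": 0.5},
    {"dx": 0,"dy": 0,"dz": 0,"ax": 0,"ay": 0,"az": 0.004,"jaw": 0.5},
  ],
)

```text
t: 10.35
tcp_pos: [0.5252, 0.0857, 0.1409]
eef_rot: [3.142, 0.001, -0.326]
force: [-9.3, -2.9, 11.0]
grip_width: 0.644
```

```bash
python3 ob.py 4
```

```text
10.35 [0.525 0.086 0.141] [ 3.142  0.001 -0.326] [-9.312 -2.929 10.95 ] T [-0.375  1.704  0.284] e7 -0.071 g 0.644
10.4 [0.525 0.086 0.141] [ 3.142  0.001 -0.327] [-8.469 -1.95  11.577] T [-0.4    1.737  0.132] e7 -0.117 g 0.644
10.45 [0.525 0.086 0.141] [ 3.142  0.001 -0.326] [-7.904 -1.799 11.218] T [-0.378  1.677  0.122] e7 -0.296 g 0.638
10.5 [0.525 0.086 0.141] [ 3.142  0.001 -0.326] [-8.674 -1.072 11.218] T [-0.422  1.722  0.13 ] e7 -0.201 g 0.639
```

Emit:
servo_tool(
  motion=[
    {"dx": 0,"dy": 0,"dz": 0,"ax": 0,"ay": 0,"az": 0.002,"jaw": 0.5},
    {"dx": 0,"dy": 0,"dz": 0,"ax": 0,"ay": 0,"az": 0.004,"jaw": 0.5},
  ],
)

```text
t: 10.75
tcp_pos: [0.5252, 0.0857, 0.1408]
eef_rot: [3.142, 0.001, -0.351]
force: [-8.1, -2.0, 11.2]
grip_width: 0.637
```

```bash
python3 ob.py 4; python3 - <<'E'
from h import *
c=snap('wrist','w7');p=[.526,.0865,.1723]
im=np.vstack([unwrap(c,p,.1333,np.linspace(.026,.040,40)),unwrap(c,p,.1723,np.linspace(.0,.03,40))]);im=cv2.resize(im,(720,260))
for k in range(0,360,30): cv2.putText(im,str(k),(k*2,10),0,.35,(255,255,255),1)
b=cv2.imread('pics/w6.png')
cv2.imwrite('pics/u7.png',np.vstack([im,np.hstack([cv2.imread('pics/w7.png')[180:430,140:500],b[180:430,140:500]])]))
E
```

```text
10.75 [0.525 0.086 0.141] [ 3.142  0.001 -0.351] [-8.065 -2.012 11.193] T [-0.389  1.732  0.317] e7 -0.112 g 0.637
10.8 [0.525 0.086 0.141] [ 3.141  0.001 -0.352] [-8.35  -2.182 11.575] T [-0.413  1.719  0.233] e7 -0.158 g 0.642
10.85 [0.525 0.086 0.141] [ 3.142  0.001 -0.351] [-8.097 -1.517 11.503] T [-0.399  1.738  0.221] e7 -0.341 g 0.642
10.9 [0.525 0.086 0.141] [-3.142  0.001 -0.351] [-8.377 -1.533 10.628] T [-0.387  1.727  0.209] e7 -0.246 g 0.638
```

View pics/u7.png

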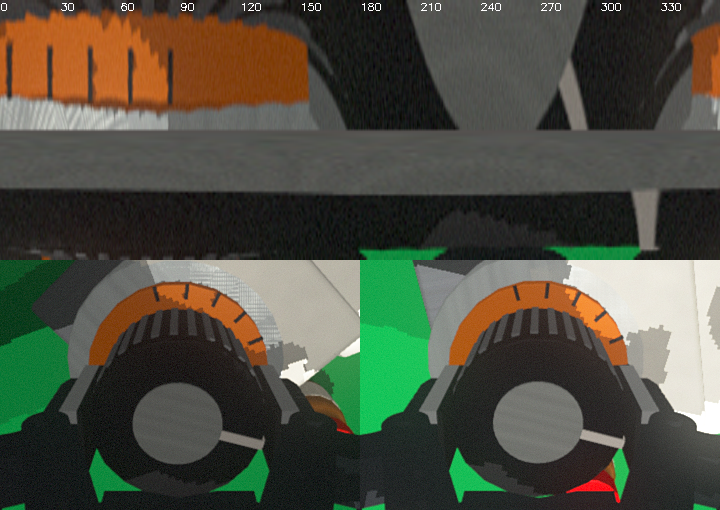

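The white line hasn't moved in the fingers, so there's no slip. The collar has turned with the tool (33°), and torque is about 0.2 above drag and climbing with each step. I'll hold the touch.

Emit:
servo_tool(
  motion=[
    {"dx": 0,"dy": 0,"dz": 0,"ax": 0,"ay": 0,"az": 0.001,"jaw": 0.5},
    {"dx": 0,"dy": 0,"dz": 0,"ax": 0,"ay": 0,"az": 0.001,"jaw": 0.5},
    {"dx": 0,"dy": 0,"dz": 0,"ax": 0,"ay": 0,"az": 0.001,"jaw": 0.5},
    {"dx": 0,"dy": 0,"dz": 0,"ax": 0,"ay": 0,"az": 0.001,"jaw": 0.5},
  ],
)

```text
t: 11.45
tcp_pos: [0.5252, 0.0857, 0.1408]
eef_rot: [3.142, 0.001, -0.357]
force: [-8.4, -2.1, 10.7]
grip_width: 0.64
```

```bash
python3 ob.py 5
```

```text
11.45 [0.525 0.086 0.141] [ 3.142  0.001 -0.357] [-8.448 -2.139 10.696] T [-0.412  1.751  0.177] e7 -0.211 g 0.640
11.5 [0.525 0.086 0.141] [-3.142  0.001 -0.357] [-8.482 -1.558 11.317] T [-0.366  1.723  0.228] e7 -0.211 g 0.645
11.55 [0.525 0.086 0.141] [ 3.142  0.001 -0.357] [-7.854 -1.737 11.436] T [-0.35   1.688  0.233] e7 -0.211 g 0.644
11.6 [0.525 0.086 0.141] [ 3.142  0.001 -0.357] [-7.558 -1.781 10.618] T [-0.379  1.747  0.172] e7 -0.211 g 0.640
11.65 [0.525 0.086 0.141] [ 3.142  0.001 -0.357] [-8.042 -2.018 11.178] T [-0.349  1.723  0.253] e7 -0.211 g 0.643
```

Emit:
servo_tool(
  motion=[
    {"dx": 0,"dy": 0,"dz": 0,"ax": 0,"ay": 0,"az": 0.001,"jaw": 0.5},
    {"dx": 0,"dy": 0,"dz": 0,"ax": 0,"ay": 0,"az": 0.002,"jaw": 0.5},
    {"dx": 0,"dy": 0,"dz": 0,"ax": 0,"ay": 0,"az": 0.003,"jaw": 0.5},
  ],
)

```text
t: 12.02
tcp_pos: [0.5252, 0.0858, 0.1408]
eef_rot: [3.142, 0.001, -0.376]
force: [-8.5, -2.1, 10.9]
grip_width: 0.64
```

```bash
python3 ob.py 7
```

```text
12.03 [0.525 0.086 0.141] [ 3.142  0.001 -0.376] [-8.545 -2.11  10.87 ] T [-0.37   1.728  0.395] e7 -0.254 g 0.640
12.07 [0.525 0.086 0.141] [ 3.142  0.001 -0.376] [-7.517 -1.714 12.385] T [-0.388  1.722  0.291] e7 -0.275 g 0.643
12.12 [0.525 0.086 0.141] [ 3.142  0.001 -0.376] [-8.124 -1.475 10.897] T [-0.358  1.69   0.216] e7 -0.321 g 0.643
12.18 [0.525 0.086 0.141] [ 3.142  0.001 -0.376] [-7.91  -1.877 10.984] T [-0.352  1.714  0.207] e7 -0.263 g 0.643
12.22 [0.525 0.086 0.141] [-3.142  0.001 -0.376] [-7.875 -2.084 11.161] T [-0.396  1.679  0.264] e7 -0.248 g 0.645
12.28 [0.525 0.086 0.141] [ 3.142  0.001 -0.376] [-8.029 -1.455 11.05 ] T [-0.412  1.727  0.252] e7 -0.245 g 0.640
12.32 [0.525 0.086 0.141] [-3.142  0.001 -0.376] [-8.116 -2.284 11.362] T [-0.333  1.756  0.214] e7 -0.244 g 0.646
```

```bash
python3 - <<'E'
from h import *
snap('wrist','w8')
print(manip.get_obs()['eef_rot'])
# ring-in-tool rotation: fit white line direction about cap centre in image
for n in ('w5','w6','w7','w8'):
    im=cv2.imread(f'pics/{n}.png'); g=im[:,:,1].astype(float)
    cx,cy=318.5,342.
    best=[]
    for r in np.arange(52,80,2.):
        th=np.deg2rad(np.arange(5,30,.05)); v=cv2.remap(cv2.GaussianBlur(im,(0,0),.8),(cx+r*np.cos(th)).astype(np.float32)[None],(cy+r*np.sin(th)).astype(np.float32)[None],1)[0].astype(float).mean(1)
        wgt=np.clip(v-90,0,None); best.append((np.rad2deg((th*wgt).sum()/wgt.sum())))
    print(n,np.round(np.mean(best),2),np.round(np.std(best),2))
E
```

```text
[-3.14155601e+00  1.39645628e-03 -3.75832188e-01]
w5 14.45 0.05
w6 14.85 0.1
w7 15.97 0.25
w8 16.12 0.27
```

```bash
python3 - <<'E'
from h import *
for n in ('w5','w6','w7','w8'):
    im=cv2.imread(f'pics/{n}.png'); g=cv2.cvtColor(im,cv2.COLOR_BGR2GRAY)
    m=((g>75)&(g<150)).astype(np.uint8); m[:, :270]=0;m[:,365:]=0;m[:295]=0;m[392:]=0
    m=cv2.morphologyEx(m,cv2.MORPH_OPEN,np.ones((13,13),np.uint8))
    cs,_=cv2.findContours(m,0,cv2.CHAIN_APPROX_NONE);k=max(cs,key=cv2.contourArea)
    (cx,cy),ax,a=cv2.fitEllipse(k)
    best=[]
    for r in np.arange(50,78,2.):
        th=np.deg2rad(np.arange(5,30,.05)); v=cv2.remap(cv2.GaussianBlur(im,(0,0),.8),(cx+r*np.cos(th)).astype(np.float32)[None],(cy+r*np.sin(th)).astype(np.float32)[None],1)[0].astype(float).mean(1)
        w=np.clip(v-90,0,None); best.append(np.rad2deg((th*w).sum()/w.sum()))
    print(n,np.round([cx,cy,*ax],2),np.round(np.mean(best),2),np.round(np.std(best),2))
E
```

```text
w5 [318.22 341.62  81.19  89.47] 14.75 0.1
w6 [317.75 341.98  80.95  89.1 ] 14.73 0.08
w7 [316.78 340.45  73.11  87.63] 17.06 0.4
w8 [319.01 340.84  69.64  89.79] 17.34 0.44
```

```bash
python3 - <<'E'
from h import *
ims={n:cv2.GaussianBlur(cv2.cvtColor(cv2.imread(f'pics/{n}.png'),cv2.COLOR_BGR2GRAY),(0,0),1.2) for n in ('w5','w6','w7','w8')}
# normalise: edges magnitude
def e(g):
    g=g.astype(np.float32); return np.hypot(cv2.Sobel(g,5,1,0),cv2.Sobel(g,5,0,1)).clip(0,150)
mask=np.zeros((480,640),np.uint8); cv2.ellipse(mask,(318,342),(78,62),0,0,360,255,-1)
for n in ('w5','w7','w8'):
    for f in (lambda x:x.astype(np.float32),e):
        W=np.eye(2,3,dtype=np.float32)
        cc,W=cv2.findTransformECC(f(ims['w6']),f(ims[n]),W,cv2.MOTION_EUCLIDEAN,(3,300,1e-7),mask,1)
        p=W@np.array([318,342,1.]); print(n,round(float(cc),3),np.round(p-[318,342],2),'rot deg',round(np.rad2deg(np.arctan2(W[1,0],W[0,0])),3))
E
```

```text
w5 0.996 [ 0.49 -0.27] rot deg -0.051
w5 0.989 [ 0.45 -0.31] rot deg -0.055
w7 0.996 [-0.54  1.14] rot deg 0.001
w7 0.98 [-0.56  1.2 ] rot deg -0.049
w8 0.996 [-0.57  1.29] rot deg -0.018
w8 0.979 [-0.58  1.35] rot deg -0.052
```

Matching pictures shows no ring slip in the tool (under 0.05°). The burr torque above drag is about 0.2–0.3 by several estimates (at most about 0.43 from the angle turned), and it has been held for well over 0.25 s. That is a touch without forcing, so I'll turn back 60°.

Emit:
servo_tool(
  motion=[
    {"dx": 0,"dy": 0,"dz": 0,"ax": 0,"ay": 0,"az": -0.016,"jaw": 0.5},
    {"dx": 0,"dy": 0,"dz": 0,"ax": 0,"ay": 0,"az": -0.032,"jaw": 0.5},
    {"dx": 0,"dy": 0,"dz": 0,"ax": 0,"ay": 0,"az": -0.048,"jaw": 0.5},
    {"dx": 0,"dy": 0,"dz": 0,"ax": 0,"ay": 0,"az": -0.064,"jaw": 0.5},
    {"dx": 0,"dy": 0,"dz": 0,"ax": 0,"ay": 0,"az": -0.08,"jaw": 0.5},
  ],
)

```text
t: 13.0
tcp_pos: [0.5256, 0.0855, 0.1409]
eef_rot: [-3.141, 0.0, 0.129]
force: [-6.0, -1.7, 9.0]
grip_width: 0.645
```

Emit:
servo_tool(
  motion=[
    {"dx": 0,"dy": 0,"dz": 0,"ax": 0,"ay": 0,"az": -0.02,"jaw": 0.5},
    {"dx": 0,"dy": 0,"dz": 0,"ax": 0,"ay": 0,"az": -0.04,"jaw": 0.5},
    {"dx": 0,"dy": 0,"dz": 0,"ax": 0,"ay": 0,"az": -0.06,"jaw": 0.5},
    {"dx": 0,"dy": 0,"dz": 0,"ax": 0,"ay": 0,"az": -0.08,"jaw": 0.5},
    {"dx": 0,"dy": 0,"dz": 0,"ax": 0,"ay": 0,"az": -0.0867,"jaw": 0.5},
  ],
)

```text
t: 13.62
tcp_pos: [0.5262, 0.0857, 0.1409]
eef_rot: [3.141, -0.001, 0.674]
force: [-2.8, -1.8, 7.0]
grip_width: 0.645
```

```bash
python3 ob.py 4; python3 - <<'E'
from h import *
c=snap('wrist','w9');p=[.526,.0865,.1723]
im=np.vstack([unwrap(c,p,.1333,np.linspace(.026,.040,40)),unwrap(c,p,.1723,np.linspace(.0,.03,40))]);im=cv2.resize(im,(720,260))
for k in range(0,360,30): cv2.putText(im,str(k),(k*2,10),0,.35,(255,255,255),1)
cv2.imwrite('pics/u9.png',np.vstack([im,cv2.resize(c['pixels'][180:430,140:500,::-1],(720,330))]))
E
```

```text
13.62 [0.526 0.086 0.141] [ 3.141 -0.001  0.674] [-2.809 -1.846  6.974] T [-0.304  0.713 -0.068] e7 0.043 g 0.645
13.68 [0.526 0.086 0.141] [ 3.141 -0.001  0.675] [-3.144 -1.818  6.956] T [-0.35   0.681  0.057] e7 -0.204 g 0.642
13.72 [0.526 0.086 0.141] [ 3.141 -0.001  0.672] [-3.155 -0.707  6.021] T [-0.324  0.729  0.039] e7 0.565 g 0.644
13.78 [0.526 0.086 0.141] [ 3.141 -0.001  0.671] [-2.594 -0.602  7.857] T [-0.328  0.758 -0.008] e7 0.186 g 0.641
```

View pics/u9.png

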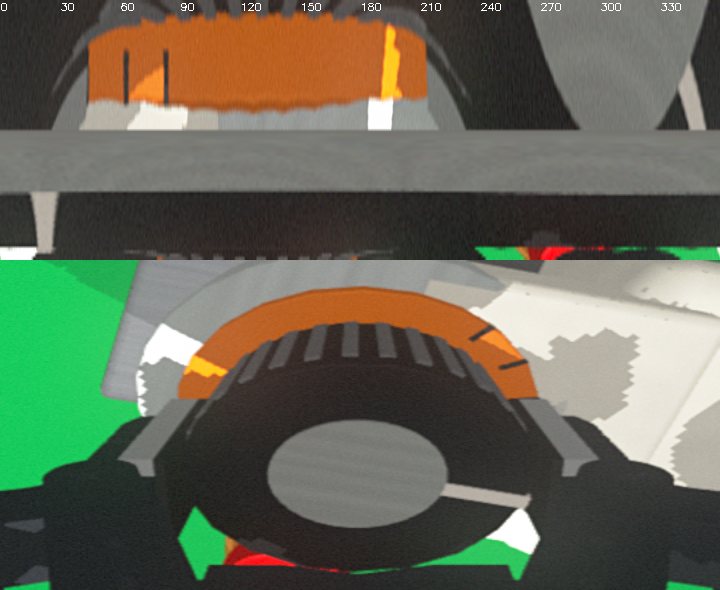

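The last short line on the collar is at about 83°, so the collar stayed put. The white line is at about 22°, which puts the ring about 60° from the long line. Now I'll release and lift.

Emit:
servo_tool(
  motion=[
    {"dx": 0,"dy": 0,"dz": 0,"ax": 0,"ay": 0,"az": 0,"jaw": 1},
    {"dx": 0,"dy": 0,"dz": 0,"ax": 0,"ay": 0,"az": 0,"jaw": 1},
    {"dx": 0,"dy": 0,"dz": 0,"ax": 0,"ay": 0,"az": 0,"jaw": 1},
    {"dx": 0,"dy": 0,"dz": 0,"ax": 0,"ay": 0,"az": 0,"jaw": 1},
  ],
)

```text
t: 14.32
tcp_pos: [0.5259, 0.0859, 0.1398]
eef_rot: [-3.142, 0.0, 0.671]
force: [-0.2, 0.7, -0.6]
grip_width: 1.002
```

Emit:
servo_tool(
  motion=[
    {"dx": 0,"dy": 0,"dz": -0.06,"ax": 0,"ay": 0,"az": 0,"jaw": 1},
    {"dx": 0,"dy": 0,"dz": -0.15,"ax": 0,"ay": 0,"az": 0,"jaw": 1},
    {"dx": 0,"dy": 0,"dz": -0.25,"ax": 0,"ay": 0,"az": 0,"jaw": 1},
    {"dx": 0,"dy": 0,"dz": -0.3,"ax": 0,"ay": 0,"az": 0,"jaw": 1},
    {"dx": 0,"dy": 0,"dz": -0.3,"ax": 0,"ay": 0,"az": 0,"jaw": 1},
  ],
)

```text
t: 14.95
tcp_pos: [0.527, 0.086, 0.292]
eef_rot: [3.14, -0.004, 0.671]
force: [0.8, 0.9, -0.1]
grip_width: 1.001
```

```bash
python3 ob.py 8; python3 - <<'E'
from h import *
c=snap('wrist','w10');a=snap('scene','s10');p=[.526,.0868,.1723]
o,d=ray(a,369.2,243.3);pa=o+d*(.1723-o[2])/d[2]
out=[]
for cc,q in ((a,pa),(c,p)):
    im=np.vstack([unwrap(cc,q,.1333,np.linspace(.026,.040,40)),unwrap(cc,q,.1723,np.linspace(.0,.03,40))]);im=cv2.resize(im,(720,160))
    for k in range(0,360,30): cv2.putText(im,str(k),(k*2,10),0,.35,(255,255,255),1)
    out.append(im)
out.append(np.hstack([cv2.resize(np.ascontiguousarray(c['pixels'][130:330,220:420,::-1]),(360,280)),cv2.resize(np.ascontiguousarray(a['pixels'][215:285,325:415,::-1]),(360,280),interpolation=2)]))
cv2.imwrite('pics/u10.png',np.vstack(out))
E
```

```text
14.95 [0.527 0.086 0.292] [ 3.14  -0.004  0.671] [ 0.829  0.878 -0.149] T [-0.022  0.027  0.021] e7 -0.040 g 1.001
15.0 [0.526 0.086 0.29 ] [ 3.141 -0.001  0.671] [ 0.02   0.751 -1.151] T [-0.04   0.046 -0.006] e7 -0.016 g 0.999
15.05 [0.526 0.086 0.289] [-3.141  0.001  0.671] [0.42  0.687 0.27 ] T [-0.021 -0.003 -0.027] e7 -0.005 g 1.000
15.1 [0.525 0.086 0.289] [-3.141  0.002  0.671] [-0.093 -0.086 -0.553] T [ 0.012 -0.01  -0.018] e7 -0.001 g 0.996
15.15 [0.525 0.086 0.288] [-3.141  0.002  0.671] [-0.834 -1.841 -0.531] T [-0.039  0.014 -0.037] e7 0.000 g 1.003
15.2 [0.525 0.086 0.288] [-3.141  0.002  0.671] [ 0.137 -0.385  0.331] T [-0.006  0.002 -0.001] e7 0.001 g 0.999
15.25 [0.525 0.086 0.289] [-3.141  0.002  0.671] [-0.188  1.558  0.525] T [-0.003  0.009  0.032] e7 0.001 g 1.003
15.3 [0.525 0.086 0.289] [-3.141  0.002  0.671] [-0.177 -0.173 -0.436] T [ 0.015  0.051 -0.002] e7 0.001 g 0.998
```

View pics/u10.png

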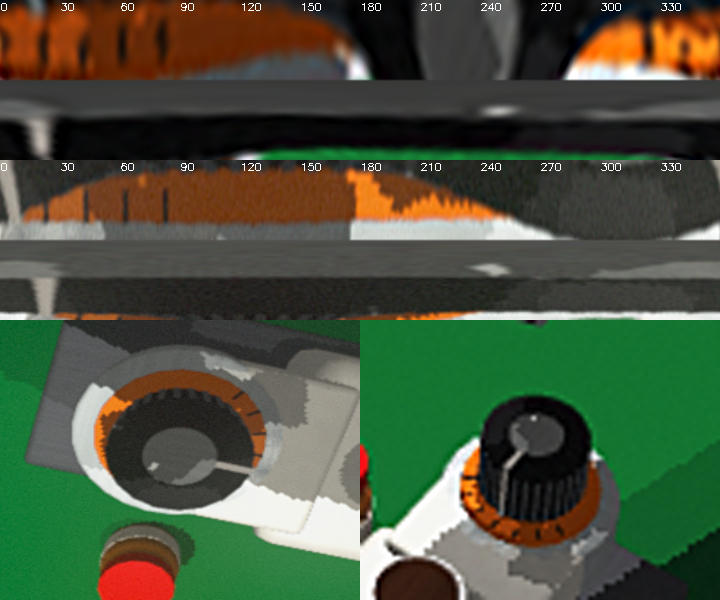

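View pics/s10.png

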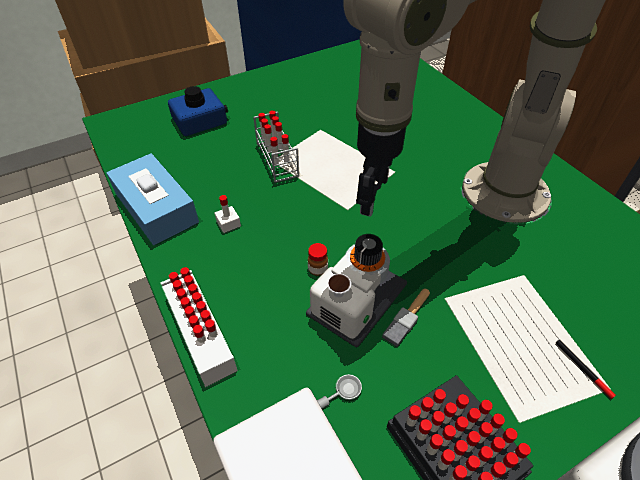

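The released ring's white line sits at about 21°, on the third mark from the long line (about 323°). Nothing else on the bench has moved, and the gripper is clear. I'm handing in.

```bash
python3 -c "
from station import manip
print(manip.job_done())"
```

```text
the job is handed in; nothing more can be done
None
```

I set the grind and handed the job in: the ring was turned clockwise to a firm burr touch, then back three clicks and released, at about 15 s of the 72 s allowed.

- **Start:** the ring stood at two clicks (0.70 rad). I gripped it from above and turned it clockwise to zero, after which it carried the collar along.
- **Touch:** contact came about 0.7 rad past zero. I pressed about 0.12 rad further in small steps and held for well over 0.25 s. Matching pictures showed no slip in the grip (under 0.05°).
- **Back-off:** I turned back 60.0° by tool angle, released and lifted clear.
- **Last checks:** the white line sits about 58–60° anticlockwise of the collar's long line, on the third mark. The collar stayed put while I turned back, the tool force reads about zero, and nothing else looks moved in the scene picture.

**Estimates that disagreed:** my figures for burr torque above the drag did not fully agree. Readings while moving and joint effort gave about 0.22–0.25 N m. The change in the at-rest reading gave about 0.3. The angle turned after contact gave up to about 0.43. Subtracting the full drag from the at-rest reading gave only about 0.08, right at the touch threshold. I found no cause for the spread. All but that last figure are clear of the 0.08 touch threshold, and all are under the 0.5 damage limit.

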